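# Close the sweet stall's counter screen with the hook pole

## Task

Closing time at the sweet stall: with the hook pole, catch the steel ring on the raised clear screen and draw the screen down until it is fully home on its sill. Keep the hand off the screen itself - use only the pole on it. Then unhook, lower the pole and lay it flat on the counter, leaving the screen shut and the packs and the tub where they stand.

Things in the scene. Friction and masses are not known exactly. Their poses are not given: they have to be found in the camera images.
- pole_grip (a point): Hook pole, loose, lying flat on the counter: beech handle 180 long, 26 wide, 30 mm high, then a straight 8 mm steel rod 100 mm long from the middle of its front end, ending in a sideways hook finger. Point: balance point, 15 mm above the underside, 55 mm behind the handle's front end, 125 mm ahead of its rear end. x along the pole to the hook, y to the finger's side, z up. 0.17 kg.
- pole_hook (a point): Middle of the pole's hook finger: 155 mm along x and 23 mm along y from pole_grip (pole's axes), same height. The finger, 8 mm thick, leaves the rod's end square, runs 46 mm along y and ends in a tip turned up (10 mm farther out, 12 mm up).
- ring (a point): Centre of the fixed steel ring on the screen's crossbar, robot's side. It stands upright, square to the screen: its hole faces sideways (along this point's y). Inside diameter 44, wire 6 mm; centre 43 mm out from the crossbar's face. x square to the screen, away from the robot; y along the screen to the left; z up. Height 130 mm with the screen shut, plus joint sash.
- sash (a joint): Height (m) of the sliding screen above its shut place: 0 fully home on the sill, 0.215 upper stop. A clear pane in an aluminium frame, 594 wide, 300 mm high, crossbar 100 mm above its lower edge. Its weight is balanced by springs: it stays where left and takes about 2.5 N to slide either way.
- screen: Fixed aluminium frame in which the sash slides: 660 wide, 580 mm high, sill 60 deep and 30 mm high, a fixed clear pane in the upper half. Origin at the middle of its foot on the counter; x square to it, away from the robot, y along it to the left. The sash stands 5 mm nearer to the robot than the origin.
- pack_a_mid (a point): Centre of a clear lidded pack of wafers, 120 x 90 x 50 mm high, on the counter in front of the screen, below the ring (left one). To be left alone.
- pack_b_mid (a point): Centre of the second such pack (right one), 120 x 90 x 50 mm high. To be left alone.
- tub_mid (a point): Centre of a round lidded tub of grain, 130 mm diameter, 140 mm high, on the side opposite to the pole. To be left alone.

How it is judged:
By the outcome, as a careful person would: the job done as asked, in the order asked, and still so for the second after the job is handed in, with the robot touching nothing.
It also fails if it takes over 54 s, if anything falls off the work surface, if the arm or the gripper's body presses on something with over 40 N, if the wrist force passes 120 N, or if a joint passes its speed limit or range.

## Robot

A 6-joint arm with a two-finger parallel gripper is mounted at the origin on the work surface. World frame = base frame: x ahead of the robot, y to its left, z up, the work surface at z = 0. Lengths are in m, angles in rad, forces in N, time in s.
With the tool pointing down it reaches from about 0.35 to 0.775 m from the base axis. Payload 5.5 kg.
Tool frame: the origin (TCP) lies at the very end of the fingers, on their centre line; the grasp point (between the pads) lies 19 mm behind it (ctrl.grip_depth is the distance from the TCP to the grasp point, in m); z points along the fingers, x is the direction in which the jaws open and shut, and the axes are right-handed (so a half turn about z gives the same grasp; the last joint's range is limited). The gripper opens to 85 mm and grips with 20 to 120 N. Pads are 22 mm wide; open, the fingers measure 114 mm over their backs; the gripper's body (76 mm by 85 mm) begins 54 mm behind the grasp point. The pads swing forward as they close: fully open they stand 13 mm farther back than shut.
Start: joints at [-1.433, 0.313, 0.046, 1.304, 0, 1.431], TCP at [0.158, -0.553, 0.231] pointing down, gripper open.
Joint ranges: [-2.76, 2.76], [-0.86, 1.69], [-1.03, 1.26], [-2.2, 2.34], [-1.47, 1.5], [-3.14, 3.14]. Speed limits (rad/s): [2.57, 2.57, 3.14, 3.14, 3.14, 3.14].

## Interface

Orientations are given as a rotation vector (axis times angle).
In Python, from workcell import monitor, grab_frame, ctrl gives the robot as it stands.
- The arm moves only by the tool drive_tool, never from a script. Its arguments are lists of equal length, an entry for each row: "offset": the shift along the tool's x, y, z in mm, a list of three; "yaw": the turn about the tool's z in degrees; "fingers": the opening in per cent of the stroke, from 0 (shut) to 100 (fully open). In form: {"offset": [[dx, dy, dz], ...], "yaw": [yaw, ...], "fingers": [fingers, ...]}. A call has 1 to 20 rows; each row shifts and turns the commanded pose from where the row before left it, along the tool's axes as they then stand; what a row does not reach is not made up. A row lasts 1/12 s, in which the tool goes at most 41.7 mm and 7.16 degrees, less where a joint would pass 70% of its speed; a pose out of reach is approached as far as the arm can. A call with a gripper value outside its range is refused whole. The fingers move at their own pace and stop on an object; "force" is the grip in N (left out, the last holds). Time passes only in rows, so rows that do not move let the fingers close. It gives the time, the measured TCP pose, the force and the opening at its end, in the units of the state.
- monitor.get_obs(): the state, without advancing time (a new reading comes with each control period).
- grab_frame(name): name is "side" or "top"; returns a dict with "image" (400x640x3 uint8, red, green, blue), "fx", "fy", "cx", "cy" (pixels), "rvec" (rotation vector, rad) and "tvec" (3), from world to camera coordinates, as OpenCV has them. Camera axes: x right, y down, z forward; pixel columns grow to the right and rows downward; lengths in m; the calibration is good to about 2 mm. A picture is of the moment at which its call begins. There is no depth.
- ctrl.job_done(): hands the job in, once; it reports no verdict.
The state is a dict: "t": time; "joint_positions": joint angles; "dq": joint speeds; "joint_efforts": joint torques, N m; "ee_pos": TCP position; "eef_rot": TCP orientation; "contact_force": force on the tool from outside, world axes, zero at the start; "moment": the same for the moment, N m; "width": finger opening in m.
Only numpy, scipy, OpenCV 4.12 (cv2) and the standard library are available. Lean on these libraries where they do the work, as an engineer would, in place of code of your own. Each camera call takes 0.05 s, during which the arm holds its last target.

## Working session

There is one attempt and no reset: what is moved stays moved. The work goes in short steps, Python scripts to look and compute and a tool call to move; the robot and the scene stay as the last step left them, time stands still between calls to the robot, and variables do not carry over. Pictures are saved under pics/ and viewed, and the job is handed in when it is done.

Besides the shell and the picture viewer there is one more tool, called after "Emit:" by a JSON object that holds its "method" and its "body", one argument or row to a line. drive_tool: Moves the arm, as the interface text tells. Its arguments: {"type":"object","properties":{"offset":{"type":"array","items":{"type":"array","items":{"type":"number"}}},"yaw":{"type":"array","items":{"type":"number"}},"fingers":{"type":"array","items":{"type":"number"}},"force":{"type":"number"}},"required":["offset","yaw","fingers"]}

```bash
mkdir -p pics; ls
python3 - <<'E'
from workcell import monitor, grab_frame, ctrl
import cv2
print(monitor.get_obs()); print(ctrl.grip_depth)
for n in("side","top"):
    f=grab_frame(n); cv2.imwrite(f"pics/{n}0.png",f["image"][:,:,::-1])
    print(n,{k:v for k,v in f.items() if k!="image"})
E
```

```text
pics
{'t': 0.0, 'joint_positions': array([-1.43261729e+00,  3.14002980e-01,  4.49804395e-02,  1.30361158e+00,
        1.76698596e-05,  1.43122637e+00]), 'dq': array([-0.00161532, -0.00185839,  0.00048895,  0.00081771, -0.0016566 ,
        0.00130925]), 'joint_efforts': array([-1.81264091e-03, -4.80620313e+01,  2.98535228e+01,  1.88846339e-02,
       -3.58352690e-04,  1.72176181e-05]), 'ee_pos': array([ 0.1576011 , -0.55244487,  0.23040801]), 'eef_rot': array([-2.50651679e+00,  1.89175220e+00,  2.01936861e-03]), 'contact_force': array([0.40297534, 0.50318788, 0.40554215]), 'moment': array([-0.00344646,  0.03030451,  0.0312535 ]), 'width': 0.08540408124077783}
0.0187
side {'fx': 458.72456659590586, 'fy': 458.72456659590586, 'cx': 320.9946084359202, 'cy': 193.01146433531454, 'rvec': array([ 0.60159293, -2.75289087,  1.01144579]), 'tvec': array([0.51618054, 0.25308327, 1.09197709])}
top {'fx': 404.87923576540334, 'fy': 404.87923576540334, 'cx': 323.1490605743668, 'cy': 199.5828818326856, 'rvec': array([ 2.04077604, -2.16620321,  0.23654224]), 'tvec': array([0.03718939, 0.56942276, 0.85003433])}
```

View pics/side0.png

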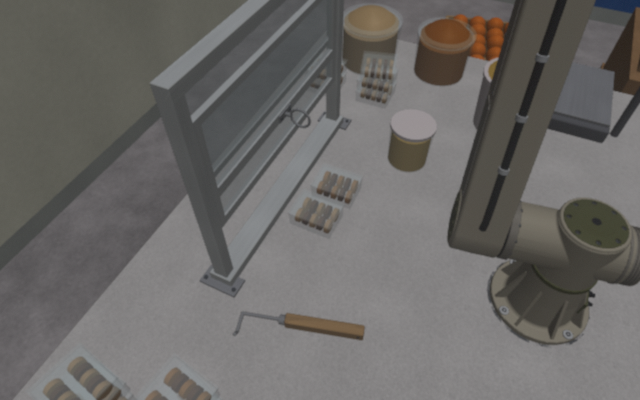

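View pics/top0.png

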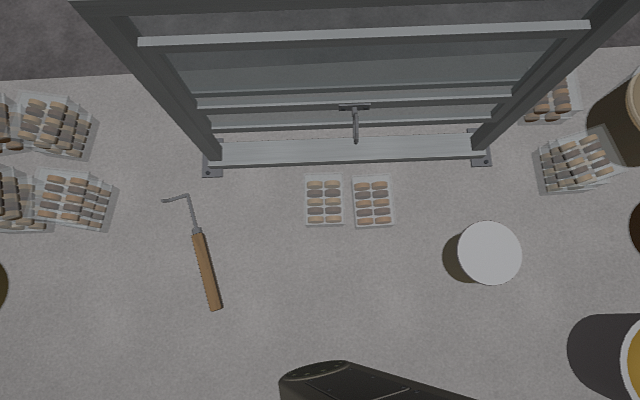

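The top view shows the pole at left, from its hook end (165,200) to the handle's rear (216,308). The ring shaft is near (355,125), the packs near (323,200) and (373,200), and the tub at (490,252). I'll enlarge these areas to get precise pixels.

```bash
cat > h.py <<'E'
import numpy as np, cv2
from scipy.spatial.transform import Rotation as R
C={}
C['side']=dict(f=458.72456659590586,c=(320.9946084359202,193.01146433531454),r=[0.60159293,-2.75289087,1.01144579],t=[0.51618054,0.25308327,1.09197709])
C['top']=dict(f=404.87923576540334,c=(323.1490605743668,199.5828818326856),r=[2.04077604,-2.16620321,0.23654224],t=[0.03718939,0.56942276,0.85003433])
def cam(n):
    c=C[n]; return R.from_rotvec(c['r']).as_matrix(),np.array(c['t']),c['f'],c['c']
def ray(n,uv):
    M,t,f,c=cam(n); d=M.T@np.array([(uv[0]-c[0])/f,(uv[1]-c[1])/f,1]); return -M.T@t,d/np.linalg.norm(d)
def atz(n,uv,z):
    o,d=ray(n,uv); return o+d*(z-o[2])/d[2]
def tri(a,b):
    o1,d1=ray('side',a);o2,d2=ray('top',b)
    s=np.linalg.lstsq(np.c_[d1,-d2],o2-o1,rcond=None)[0]
    p,q=o1+s[0]*d1,o2+s[1]*d2
    return (p+q)/2,np.linalg.norm(p-q)
def proj(n,P):
    M,t,f,c=cam(n); p=np.atleast_2d(P)@M.T+t; return p[:,:2]/p[:,2:]*f+np.array(c)
def crop(src,dst,x,y,w,h):
    i=cv2.imread(src)[y:y+h,x:x+w]; k=min(800//w,600//h)
    cv2.imwrite(dst,cv2.resize(i,None,fx=k,fy=k,interpolation=cv2.INTER_CUBIC)); print(dst,k)
E
python3 - <<'E'
from h import *
crop('pics/top0.png','pics/c1.png',150,180,160,140)
crop('pics/side0.png','pics/c2.png',225,300,150,50)
crop('pics/side0.png','pics/c3.png',250,60,130,130)
crop('pics/top0.png','pics/c4.png',290,80,130,90)
for n in C: print(n,ray(n,C[n]['c']))
E
```

```text
pics/c1.png 4
pics/c2.png 5
pics/c3.png 4
pics/c4.png 6
side (array([0.25431004, 0.68251383, 0.99619713]), array([ 0.27035618, -0.58833056, -0.76208574]))
top (array([0.36918698, 0.01051312, 0.95486865]), array([ 0.2204644 , -0.00800392, -0.97536218]))
```

View pics/c1.png

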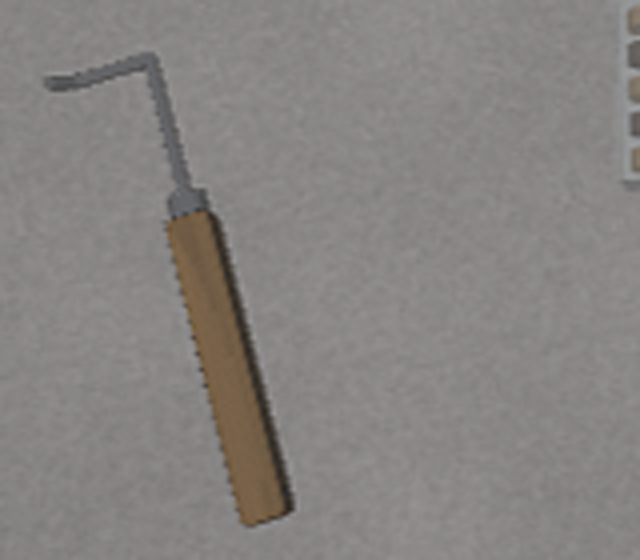

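View pics/c2.png

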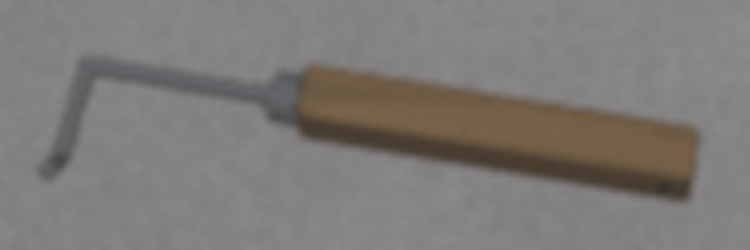

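View pics/c3.png

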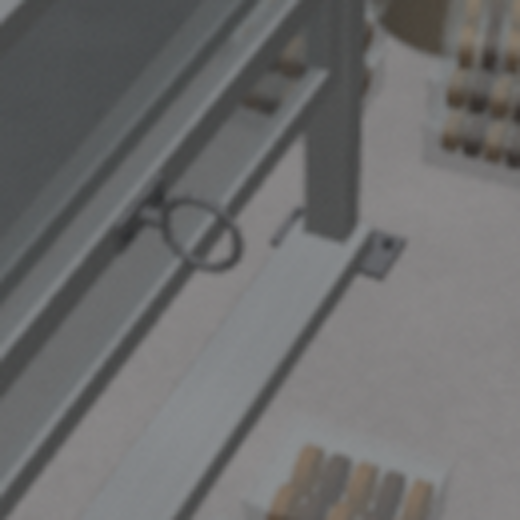

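View pics/c4.png

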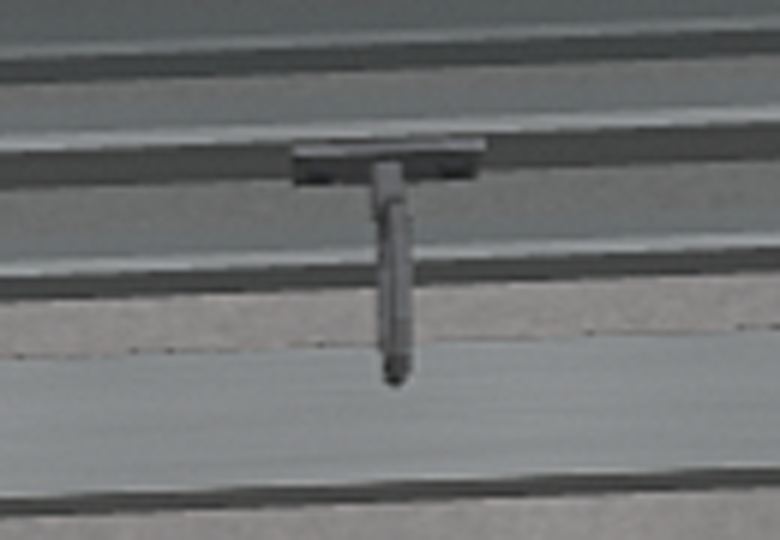

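Run:
```python
from h import *
t1=lambda x,y:(150+(x+.5)/4-.5,180+(y+.5)/4-.5); s2=lambda x,y:(225+(x+.5)/5-.5,300+(y+.5)/5-.5)
s3=lambda x,y:(250+(x+.5)/4-.5,60+(y+.5)/4-.5); t4=lambda x,y:(290+(x+.5)/6-.5,80+(y+.5)/6-.5)
# handle top z=.03 : front L/R, rear
for n,p in dict(fl=(168,226),fr=(209,209),rl=(244,526),rr=(279,512)).items(): print('top',n,atz('top',t1(*p),.03))
print('elbow',atz('top',t1(151,61),.015),'fingerend',atz('top',t1(62,84),.015),'tip', atz('top',t1(48,83),.027))
print('side elbow',atz('side',s2(88,66),.015),'corner top rear', atz('side',s2(697,128),.03),atz('side',s2(690,180),.03),'front',atz('side',s2(310,66),.03),atz('side',s2(300,120),.03))
# ring: centre side, outermost; top near end
print('ring', tri(s3(202,233),t4(395,290)))
print('nearpt', tri(s3(238,262),t4(397,378)))
# screen feet
print('sill front', [atz('top',p,.03) for p in((222,166),(475,159))])
print('feet',[atz('top',p,.0) for p in((203,178),(492,165))])
for n,p in dict(a=(323,201),b=(373,202)).items(): print(n,atz('top',p,.05))
print('tub',atz('top',(490,252),.14))
```

```text
top fl [0.51044802 0.30983962 0.03      ]
top fr [0.51889988 0.28634911 0.03      ]
top rl [0.34115361 0.26579435 0.03      ]
top rr [0.3474993  0.24646673 0.03      ]
elbow [0.61267422 0.32610508 0.015     ] fingerend [0.60174734 0.37892604 0.015     ] tip [0.59987953 0.38247804 0.027     ]
side elbow [0.61625595 0.32866752 0.015     ] corner top rear [0.34961431 0.24677387 0.03      ] [0.34371779 0.27043987 0.03      ] front [0.51943774 0.29218249 0.03      ] [0.51157401 0.31697551 0.03      ]
ring (array([ 0.64867775, -0.05964816,  0.28290748]), np.float64(0.0020356779141836668))
nearpt (array([ 0.62582289, -0.05959357,  0.26903155]), np.float64(0.0010044035492892042))
sill front [array([0.67492802, 0.23937849, 0.03      ]), array([ 0.65571987, -0.36544332,  0.03      ])]
feet [array([0.65688785, 0.29347638, 0.        ]), array([ 0.6471005 , -0.41710925,  0.        ])]
a [0.57041733 0.00362461 0.05      ]
b [ 0.56120177 -0.11037179  0.05      ]
tub [ 0.42596914 -0.32302369  0.14      ]
```

```bash
cat > ring.py <<'E'
from h import *
def ringpts(c,psi,r):
    a=np.linspace(0,2*np.pi,72); x=np.array([np.cos(psi),np.sin(psi),0])
    return np.array(c)+r*np.outer(np.cos(a),x)+r*np.outer(np.sin(a),[0,0,1])
def overlay(ps,pt,c,psi,out):
    ims=[]
    q={n:proj(n,[c])[0] for n in C}
    for n,p in(('side',ps),('top',pt)):
        i=cv2.imread(p); x,y=(q[n]-40).astype(int); x=max(x,0);y=max(y,0)
        i=cv2.resize(i[y:y+80,x:x+80],None,fx=5,fy=5,interpolation=cv2.INTER_CUBIC)
        for r in(.022,.028):
            u=(proj(n,ringpts(c,psi,r))-[x,y]+.5)*5
            cv2.polylines(i,[u.astype(np.int32)],True,(0,255,255),1)
        ims.append(i)
    cv2.imwrite(out,np.hstack(ims))
E
python3 - <<'E'
from ring import *
overlay('pics/side0.png','pics/top0.png',(.6487,-.0596,.283),-.028,'pics/o1.png')
E
```

```text
(no output)
```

View pics/o1.png

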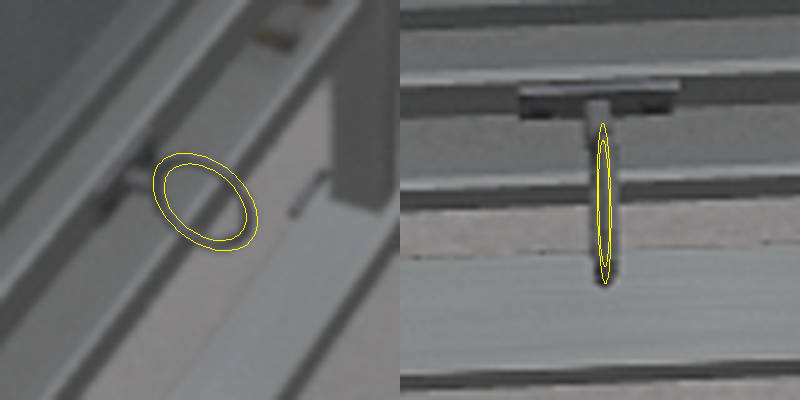

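The ring model fits both views. Its centre is at (0.6485, -0.0597, 0.283), so sash ≈ 0.153, and the pole's yaw is about 14.3°. Moving now.

Emit:
{"method": "drive_tool", "body": {
  "offset": [
    [-10, -12, -1],
    [-19, -23, -2],
    [-19, -23, -2],
    [-19, -23, -2],
    [-19, -23, -2],
    [-19, -23, -2],
    [-19, -23, -2],
    [-19, -23, -2],
    [-19, -23, -2],
    [-19, -23, -2],
    [-19, -23, -2],
    [-19, -23, -2],
    [-19, -23, -2],
    [-19, -23, -2],
    [-19, -23, -2],
    [-19, -23, -2],
    [-19, -23, -2]
  ],
  "yaw": [0, 0, 0, 0, 0, 0, 0, 0, 0, 0, 0, 0, 0, 0, 0, 0, 0],
  "fingers": [100, 100, 100, 100, 100, 100, 100, 100, 100, 100, 100, 100, 100, 100, 100, 100, 100]
}}

```text
t: 1.52
ee_pos: [0.437, -0.1445, 0.2643]
eef_rot: [-2.508, 1.892, 0.001]
contact_force: [-0.3, 0.5, 0.5]
width: 0.0853
```

```bash
cat >> h.py <<'E'
def go(tgt,yawpole=None):
    "tool-frame shift (mm) and yaw (deg) from the measured pose; pole yaw = jaw dir + 90"
    from workcell import monitor
    o=monitor.get_obs(); M=R.from_rotvec(o['eef_rot']).as_matrix(); p=o['ee_pos']
    py=np.degrees(np.arctan2(M[1,0],M[0,0]))+90
    print('t',round(o['t'],2),'p',p.round(4),'poleyaw',py.round(2),'zaxis',M[:,2].round(4),'F',o['contact_force'].round(1),'w',round(o['width'],4))
    d=(np.array(tgt)-p)*1000; print('shift tool mm',(M.T@d).round(1),'len',np.linalg.norm(d).round(1),'yaw',None if yawpole is None else py-yawpole)
E
python3 -c "
from h import *
go((.489,.2945,.12),14.3)"
```

```text
t 1.52 p [ 0.437  -0.1445  0.2643] poleyaw 15.94 zaxis [-3.e-04  3.e-04 -1.e+00] F [-0.3  0.5  0.5] w 0.0853
shift tool mm [-407.8 -170.6  144.4] len 465.1 yaw 1.639085989326528
```

Emit:
{"method": "drive_tool", "body": {
  "offset": [
    [-24, -10, 4],
    [-24, -10, 8],
    [-24, -10, 8],
    [-24, -10, 8],
    [-24, -10, 8],
    [-24, -10, 8],
    [-24, -10, 8],
    [-24, -10, 8],
    [-24, -10, 8],
    [-24, -10, 8],
    [-24, -10, 8],
    [-24, -10, 9],
    [-24, -10, 9],
    [-24, -10, 9],
    [-24, -10, 10],
    [-24, -10, 10],
    [-24, -10.6, 12],
    [0, 0, 0]
  ],
  "yaw": [0, 0, 0, 0, 0, 0, 0, 0, 0, 0, 0, 0, 0, 0, 0, 1.6, 0, 0],
  "fingers": [100, 100, 100, 100, 100, 100, 100, 100, 100, 100, 100, 100, 100, 100, 100, 100, 100, 100]
}}

```text
t: 3.02
ee_pos: [0.499, 0.2561, 0.1196]
eef_rot: [-2.527, 1.837, 0.044]
contact_force: [-0.5, 0.1, 0.4]
width: 0.0852
```

Run:
```python
from h import *
go((.489,.2945,.004),14.3)
from workcell import grab_frame
ims=[]
for n in("side","top"):
    i=grab_frame(n)["image"][:,:,::-1].copy(); cv2.imwrite(f"pics/{n}1.png",i)
    x,y=(200,240) if n=='side' else (140,150)
    ims.append(cv2.resize(i[y:y+160,x:x+200],None,fx=2,fy=2,interpolation=cv2.INTER_CUBIC))
cv2.imwrite('pics/m1.png',np.hstack(ims))
```

```text
t 3.02 p [0.499  0.2561 0.1196] poleyaw 17.97 zaxis [-0.0132  0.0302 -0.9995] F [-0.5  0.1  0.4] w 0.0852
shift tool mm [-35.8  -2.7 116.9] len 122.2 yaw 3.6675015726830758
```

View pics/m1.png

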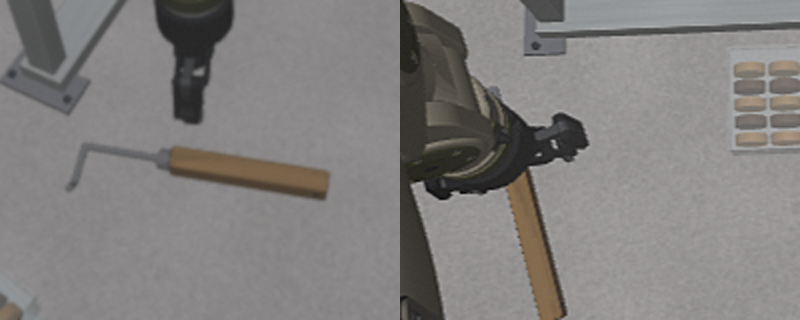

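Run:
```python
from h import *
from workcell import monitor
go((.489,.2945,.004),14.3)
o=monitor.get_obs(); print(o['joint_positions'].round(3),o['dq'].round(3))
```

```text
t 3.12 p [0.4987 0.2545 0.1214] poleyaw 17.87 zaxis [-0.0125  0.0291 -0.9995] F [0.6 0.7 0.5] w 0.0855
shift tool mm [-37.3  -3.4 118.6] len 124.4 yaw 3.5739350250505133
[ 0.311  0.34  -0.193  1.041  0.032  3.141] [-0.016 -0.025  0.003  0.009 -0.004 -0.001]
```

Joint 6 is at its limit of 3.14 rad, so this grasp needs the half-turn equivalent. I'll turn back by about 176°.

Emit:
{"method": "drive_tool", "body": {
  "offset": [
    [0, 0, 0],
    [0, 0, 0],
    [0, 0, 0],
    [0, 0, 0],
    [0, 0, 0],
    [0, 0, 0],
    [0, 0, 0],
    [0, 0, 0],
    [0, 0, 0],
    [0, 0, 0],
    [0, 0, 0],
    [0, 0, 0],
    [0, 0, 0],
    [0, 0, 0],
    [0, 0, 0],
    [0, 0, 0],
    [0, 0, 0],
    [0, 0, 0],
    [0, 0, 0],
    [0, 0, 0]
  ],
  "yaw": [-7, -7, -7, -7, -7, -7, -7, -7, -7, -7, -7, -7, -7, -7, -7, -7, -7, -7, -7, -7],
  "fingers": [100, 100, 100, 100, 100, 100, 100, 100, 100, 100, 100, 100, 100, 100, 100, 100, 100, 100, 100, 100]
}}

```text
t: 4.78
ee_pos: [0.4995, 0.2537, 0.123]
eef_rot: [-2.578, -1.743, -0.014]
contact_force: [0.8, 0.5, 0.4]
width: 0.0855
```

Emit:
{"method": "drive_tool", "body": {
  "offset": [
    [0, 0, 0],
    [0, 0, 0],
    [0, 0, 0],
    [0, 0, 0],
    [0, 0, 0],
    [0, 0, 0],
    [0, 0, 0]
  ],
  "yaw": [-7, -7, -7, -7, -7, -1.4, 0],
  "fingers": [100, 100, 100, 100, 100, 100, 100]
}}

```text
t: 5.37
ee_pos: [0.4998, 0.2539, 0.1228]
eef_rot: [-1.916, -2.457, -0.028]
contact_force: [-0.6, -0.1, -0.3]
width: 0.0855
```

Run:
```python
from h import *
from workcell import monitor
go((.489,.2945,.06),194.3)
o=monitor.get_obs(); print(o['joint_positions'].round(3),o['dq'].round(3))
```

```text
t 5.37 p [0.4998 0.2539 0.1228] poleyaw 194.09 zaxis [-0.0096  0.0301 -0.9995] F [-0.6 -0.1 -0.3] w 0.0855
shift tool mm [40.  -0.4 64.1] len 75.5 yaw -0.2091100726164541
[ 0.31   0.338 -0.192  1.041  0.032  0.064] [ 0.001  0.007  0.002 -0.003  0.     0.044]
```

Emit:
{"method": "drive_tool", "body": {
  "offset": [
    [10, 0, 10],
    [15, 0, 20],
    [15, 0, 20],
    [0, -0.4, 14],
    [0, 0, 0],
    [0, 0, 0]
  ],
  "yaw": [-0.2, 0, 0, 0, 0, 0],
  "fingers": [100, 100, 100, 100, 100, 100]
}}

```text
t: 5.87
ee_pos: [0.4877, 0.295, 0.0582]
eef_rot: [-1.908, -2.46, -0.023]
contact_force: [-0.5, -0.2, -0.4]
width: 0.0852
```

Run:
```python
from h import *
from workcell import monitor, grab_frame
go((.489,.2945,.004),194.3)
ims=[]
for n in("side","top"):
    i=grab_frame(n)["image"][:,:,::-1].copy(); cv2.imwrite(f"pics/{n}2.png",i)
    x,y=(200,240) if n=='side' else (100,150)
    ims.append(cv2.resize(i[y:y+160,x:x+200],None,fx=2,fy=2,interpolation=cv2.INTER_CUBIC))
cv2.imwrite('pics/m2.png',np.hstack(ims))
```

```text
t 5.87 p [0.4877 0.295  0.0582] poleyaw 194.39 zaxis [-0.0128  0.029  -0.9995] F [-0.5 -0.2 -0.4] w 0.0852
shift tool mm [-2.5  1.4 54.1] len 54.2 yaw 0.08932585900251411
```

View pics/m2.png

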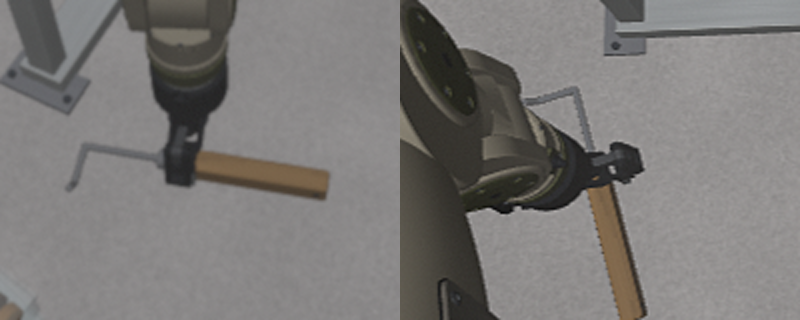

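Emit:
{"method": "drive_tool", "body": {
  "offset": [
    [-1, -1, 12],
    [-1, -1, 15],
    [-0.5, 0, 14],
    [0, 0, 9],
    [0, 0, 4],
    [0, 0, 0],
    [0, 0, 0],
    [0, 0, 0],
    [0, 0, 0],
    [0, 0, 0],
    [0, 0, 0],
    [0, 0, 0],
    [0, 0, 0]
  ],
  "yaw": [0, 0, 0, 0, 0, 0, 0, 0, 0, 0, 0, 0, 0],
  "fingers": [100, 100, 100, 100, 100, 100, 0, 0, 0, 0, 0, 0, 0],
  "force": 110
}}

```text
t: 7.05
ee_pos: [0.4877, 0.2938, 0.0062]
eef_rot: [-1.909, -2.463, -0.029]
contact_force: [-1.6, -0.6, 6.4]
width: 0.0239
```

Run:
```python
from h import *
go((.489,.2945,.24),194.3)
```

```text
t 7.05 p [0.4877 0.2938 0.0062] poleyaw 194.44 zaxis [-0.0089  0.0304 -0.9995] F [-1.6 -0.6  6.4] w 0.0239
shift tool mm [   7.8    1.2 -233.7] len 233.8 yaw 0.1365465525141758
```

Emit:
{"method": "drive_tool", "body": {
  "offset": [
    [0, 0, -5],
    [0, 0, -15],
    [0, 0, -25],
    [0, 0, -30],
    [0, 0, -30],
    [0, 0, -30],
    [0, 0, -30],
    [0, 0, -20],
    [0, 0, 0],
    [0, 0, 0]
  ],
  "yaw": [0, 0, 0, 0, 0, 0, 0, 0, 0, 0],
  "fingers": [0, 0, 0, 0, 0, 0, 0, 0, 0, 0]
}}

```text
t: 7.88
ee_pos: [0.4897, 0.2883, 0.1911]
eef_rot: [-1.909, -2.463, -0.031]
contact_force: [0.0, 0.6, -2.3]
width: 0.0242
```

Run:
```python
from h import *
from workcell import monitor, grab_frame
go((.489,.2945,.26),194.3)
ims=[]
for n in("side","top"):
    i=grab_frame(n)["image"][:,:,::-1].copy(); cv2.imwrite(f"pics/{n}3.png",i)
    x,y=(140,150) if n=='side' else (60,90)
    ims.append(cv2.resize(i[y:y+200,x:x+200],None,fx=2,fy=2,interpolation=cv2.INTER_CUBIC))
cv2.imwrite('pics/m3.png',np.hstack(ims))
```

```text
t 7.88 p [0.4897 0.2883 0.1911] poleyaw 194.43 zaxis [-0.0079  0.031  -0.9995] F [ 0.   0.6 -2.3] w 0.0242
shift tool mm [  8.4   0.9 -68.7] len 69.2 yaw 0.13257494748523868
```

View pics/m3.png

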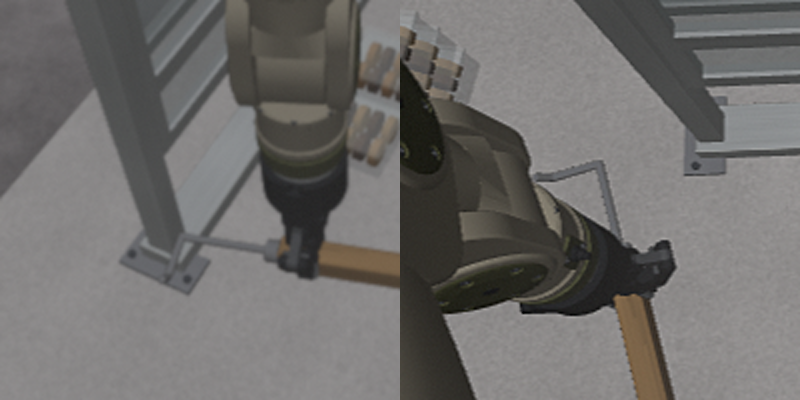

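Run:
```python
from h import *
a=cv2.imread('pics/side3.png')[255:305,215:295]; b=cv2.imread('pics/top3.png')[160:210,115:195]
k=dict(fx=5,fy=5,interpolation=cv2.INTER_CUBIC)
cv2.imwrite('pics/m4.png',np.hstack([cv2.resize(a,None,**k),cv2.resize(b,None,**k)]))
```

```text
(no output)
```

View pics/m4.png

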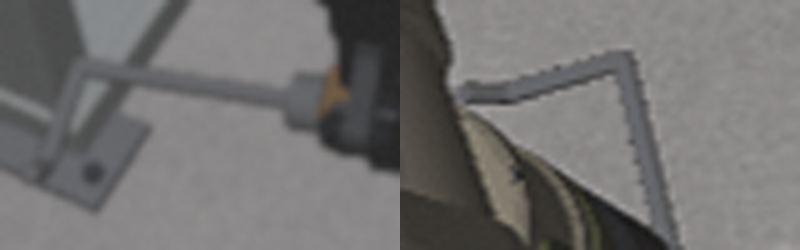

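Run:
```python
from h import *
e,r=tri((230.6,268.2),(159.6,172)); print('elbow',e,r)
b,r=tri((223.5,286),(136.2,178.4)); print('bend',b,r)
from workcell import monitor
o=monitor.get_obs(); M=R.from_rotvec(o['eef_rot']).as_matrix()
print('elbow in tool',M.T@(e-o['ee_pos'])*1000,'bend',M.T@(b-o['ee_pos'])*1000)
# rod line via top at assumed elbow height
p=atz('top',(166.6,206.6),e[2]); print('yaw rod',np.degrees(np.arctan2(*(e-p)[1::-1])))
c=atz('side',(272.6,274.6),e[2]);print('yaw side',np.degrees(np.arctan2(*(e-c)[1::-1])),np.linalg.norm(e-c))
```

```text
elbow [0.61764748 0.32089782 0.19641117] 0.005009054848593373
bend [0.60578116 0.36336277 0.2026275 ] 0.005672260513222412
elbow in tool [  0.14396328 133.67081291  -8.53474105] bend [ 44.39936215 132.73492572 -13.36259378]
yaw rod 12.577490691756774
yaw side 15.418592681485887 0.08398828252444232
```

Emit:
{"method": "drive_tool", "body": {
  "offset": [
    [0, -6, -10],
    [0, -8, -15],
    [0, -8, -15],
    [0, -8, -15],
    [0, -8, -15],
    [0, -8, -10],
    [0, 0, 0],
    [0, 0, 0]
  ],
  "yaw": [2, 3, 3, 3, 3, 2, 0, 0],
  "fingers": [0, 0, 0, 0, 0, 0, 0, 0]
}}

```text
t: 8.65
ee_pos: [0.4441, 0.2796, 0.2691]
eef_rot: [-2.229, -2.172, -0.019]
contact_force: [-0.3, 0.2, -2.6]
width: 0.024
```

Run:
```python
from h import *
go((.44,-.158,.275),178.4)
```

```text
t 8.65 p [0.4441 0.2796 0.2691] poleyaw 178.5 zaxis [-0.0116  0.0294 -0.9995] F [-0.3  0.2 -2.6] w 0.024
shift tool mm [-437.2    7.2  -18.7] len 437.7 yaw 0.09989378236699054
```

Emit:
{"method": "drive_tool", "body": {
  "offset": [
    [-10, 0, -1],
    [-20, 0, -1],
    [-24, 0, -1],
    [-24, 0.5, -1],
    [-24, 0.5, -1],
    [-24, 0.5, -1],
    [-24, 0.5, -1],
    [-24, 0.5, -1],
    [-24, 0.5, -1],
    [-24, 0.5, -1],
    [-24, 0.5, -1],
    [-24, 0.5, -1],
    [-24, 0.5, -1],
    [-24, 0.5, -1],
    [-24, 0.5, -1],
    [-24, 0.5, -1],
    [-24, 0, -1],
    [-24, 0, -1],
    [-23, 0, -1],
    [0, 0, 0]
  ],
  "yaw": [0, 0, 0, 0, 0, 0, 0, 0, 0, 0, 0, 0, 0, 0, 0, 0, 0, 0, 0, 0],
  "fingers": [0, 0, 0, 0, 0, 0, 0, 0, 0, 0, 0, 0, 0, 0, 0, 0, 0, 0, 0, 0]
}}

```text
t: 10.32
ee_pos: [0.4387, -0.1617, 0.2744]
eef_rot: [-2.234, -2.166, -0.018]
contact_force: [0.9, -0.6, -2.0]
width: 0.0241
```

```bash
cat >> h.py <<'E'
def hook(tgt,H=(23,131.5,-8.7),yawpole=178.4):
    from workcell import monitor
    o=monitor.get_obs(); M=R.from_rotvec(o['eef_rot']).as_matrix()
    print('hook now',(o['ee_pos']+M@np.array(H)/1000).round(4)); go(np.array(tgt)-M@np.array(H)/1000,yawpole)
E
python3 - <<'E'
from h import *
from workcell import grab_frame
s=np.array([-np.sin(-.028),np.cos(-.028),0])
hook(np.array([.6485,-.0597,.276])-.075*s)
ims=[]
for n in("side","top"):
    i=grab_frame(n)["image"][:,:,::-1].copy(); cv2.imwrite(f"pics/{n}5.png",i)
    x,y=(220,50) if n=='side' else (280,60)
    ims.append(cv2.resize(i[y:y+150,x:x+200],None,fx=2,fy=2,interpolation=cv2.INTER_CUBIC))
cv2.imwrite('pics/m5.png',np.hstack(ims))
E
```

```text
hook now [ 0.5709 -0.1431  0.2821]
t 10.32 p [ 0.4387 -0.1617  0.2744] poleyaw 178.21 zaxis [-0.0123  0.0295 -0.9995] F [ 0.9 -0.6 -2. ] w 0.0241
shift tool mm [10.6 75.3  5.4] len 76.2 yaw -0.18646316436087318
```

View pics/m5.png

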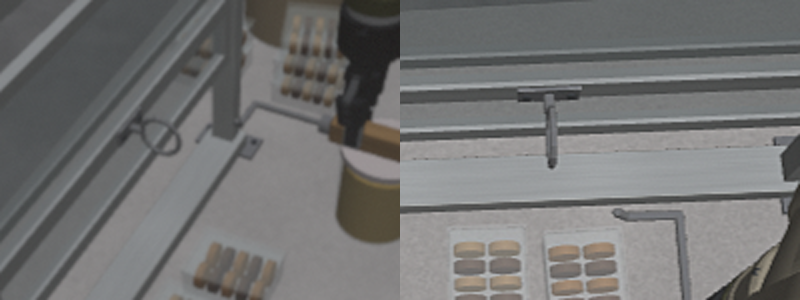

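Run:
```python
from h import *
crop('pics/side5.png','pics/z.png',310,85,80,60)
print(tri((345.6,102.2),(420.9,166.2)))
from workcell import monitor
o=monitor.get_obs(); M=R.from_rotvec(o['eef_rot']).as_matrix();
e=o['ee_pos']+M@np.array([0,131.5,-8.7])/1000; b=o['ee_pos']+M@np.array([46,131.5,-8.7])/1000; tp=o['ee_pos']+M@np.array([56,131.5,-20.7])/1000
print('pred',e,proj('side',[e,b,tp]),proj('top',[e,b,tp]))
```

```text
pics/z.png 10
(array([ 0.57572907, -0.16970809,  0.27347557]), np.float64(0.005547679578395125))
pred [ 0.56987141 -0.16283331  0.2816665 ] [[347.91162019 102.18469474]
 [340.07228372 112.60275131]
 [338.46448991 110.88242209]] [[418.08625812 166.67012414]
 [391.72907461 167.20693603]
 [387.22989977 165.12319833]]
```

View pics/z.png

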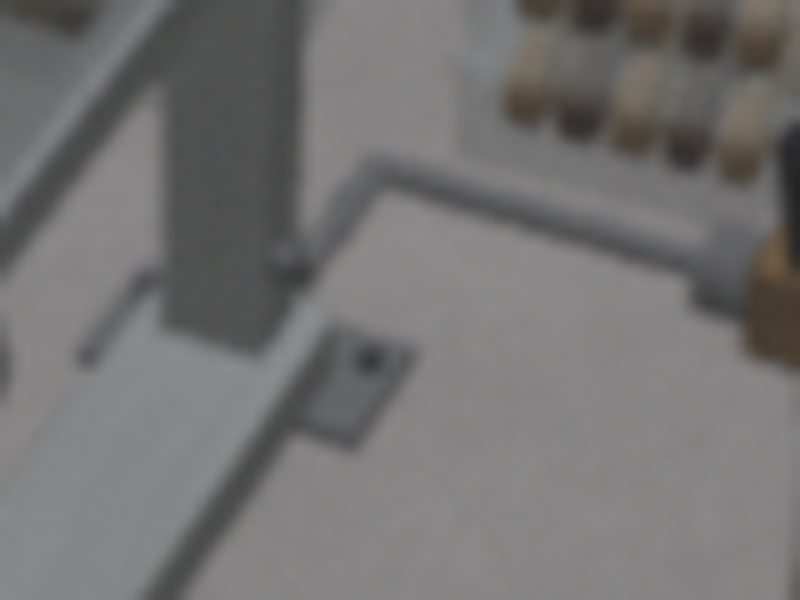

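The side view matches the predicted hook position within 1 px, and the top view within 3 px. Next I bring the hook in beside the ring.

Emit:
{"method": "drive_tool", "body": {
  "offset": [
    [3, 8, 2],
    [4, 15, 2],
    [4, 17, 1],
    [0, 17, 0],
    [0, 12, 0],
    [0, 6, 0],
    [0, 0, 0],
    [0, 0, 0]
  ],
  "yaw": [0, 0, 0, 0, 0, 0, 0, 0],
  "fingers": [0, 0, 0, 0, 0, 0, 0, 0]
}}

```text
t: 11.08
ee_pos: [0.5142, -0.1477, 0.2703]
eef_rot: [-2.228, -2.172, -0.02]
contact_force: [-0.1, -0.8, -1.2]
width: 0.0239
```

```bash
cat > look.py <<'E'
from ring import *
from workcell import grab_frame, monitor
import sys
def look(tag,sx=(260,50,120,120),tx=(310,70,120,120),ring=None):
    o=monitor.get_obs(); M=R.from_rotvec(o['eef_rot']).as_matrix()
    K=o['ee_pos']+np.array([[0,60,-8.7],[0,131.5,-8.7],[46,131.5,-8.7],[56,131.5,-20.7]])@M.T/1000
    ims=[]
    for n,(x,y,w,h) in(('side',sx),('top',tx)):
        i=grab_frame(n)["image"][:,:,::-1].copy(); cv2.imwrite(f"pics/{n}{tag}.png",i)
        k=400//w
        j=cv2.resize(i[y:y+h,x:x+w],None,fx=k,fy=k,interpolation=cv2.INTER_CUBIC)
        j=np.hstack([j]) ; q=((proj(n,K)-[x,y]+.5)*k).astype(np.int32)
        cv2.polylines(j,[q],False,(0,0,255),1)
        if ring is not None:
            for r in (.022,.028): cv2.polylines(j,[((proj(n,ringpts(ring,-.028,r))-[x,y]+.5)*k).astype(np.int32)],True,(0,255,255),1)
        ims.append(j)
    cv2.imwrite(f'pics/L{tag}.png',np.hstack(ims))
E
python3 - <<'E'
from look import *
hook((.6485,-.0597,.276))
look('6')
E
```

```text
hook now [ 0.6463 -0.1284  0.278 ]
t 11.08 p [ 0.5142 -0.1477  0.2703] poleyaw 178.51 zaxis [-0.0116  0.0306 -0.9995] F [-0.1 -0.8 -1.2] w 0.0239
shift tool mm [68.6  0.4  4.1] len 68.7 yaw 0.10790675082509438
```

View pics/L6.png

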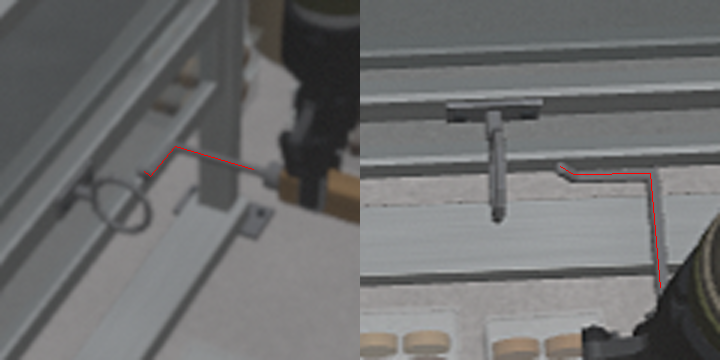

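Emit:
{"method": "drive_tool", "body": {
  "offset": [
    [4, 0, 2],
    [8, 0, 1],
    [10, 0.5, 0],
    [10, 0.5, 0],
    [10, 0, 0],
    [10, 0, 0],
    [9, 0, 0],
    [6, 0, 0],
    [2, 0, 0],
    [0, 0, 0],
    [0, 0, 0]
  ],
  "yaw": [0, 0, 0, 0, 0, 0, 0, 0, 0, 0, 0],
  "fingers": [0, 0, 0, 0, 0, 0, 0, 0, 0, 0, 0]
}}

```text
t: 12.1
ee_pos: [0.5173, -0.0796, 0.2699]
eef_rot: [-2.231, -2.171, -0.021]
contact_force: [-1.0, -0.4, -1.5]
width: 0.0241
```

Run:
```python
from look import *
hook((.6485,-.0597,.266))
look('7')
```

```text
hook now [ 0.6495 -0.0604  0.2778]
t 12.1 p [ 0.5173 -0.0796  0.2699] poleyaw 178.44 zaxis [-0.0101  0.0298 -0.9995] F [-1.  -0.4 -1.5] w 0.0241
shift tool mm [ 0.3 -0.9 11.8] len 11.9 yaw 0.040648892775237755
```

View pics/L7.png

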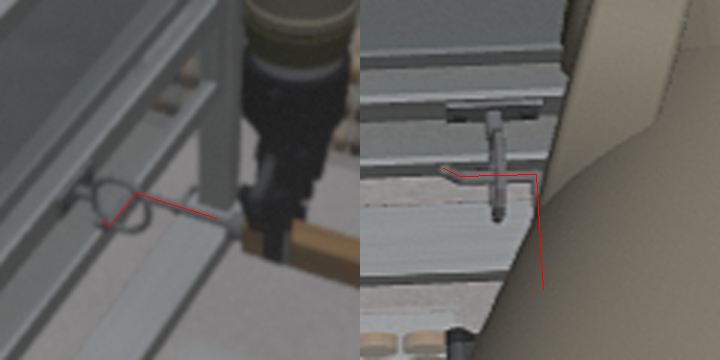

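The finger is through the ring. Drawing down now.

Emit:
{"method": "drive_tool", "body": {
  "offset": [
    [0, 0, 5],
    [-0.2, 0.1, 5],
    [-0.2, 0.1, 5],
    [-0.2, 0.1, 6],
    [-0.2, 0.1, 7],
    [-0.2, 0.1, 8],
    [-0.2, 0.1, 8],
    [-0.2, 0.1, 8],
    [-0.2, 0.1, 8],
    [0, 0, 0]
  ],
  "yaw": [0, 0, 0, 0, 0, 0, 0, 0, 0, 0],
  "fingers": [0, 0, 0, 0, 0, 0, 0, 0, 0, 0],
  "force": 120
}}

```text
t: 13.03
ee_pos: [0.5163, -0.079, 0.2075]
eef_rot: [-2.229, -2.169, -0.019]
contact_force: [-0.5, -0.5, -1.4]
width: 0.0241
```

Run:
```python
from look import *
hook((.6485,-.0597,.112))
look('8',(240,60,130,130),(310,90,120,120))
```

```text
hook now [ 0.6485 -0.0598  0.215 ]
t 13.03 p [ 0.5163 -0.079   0.2075] poleyaw 178.43 zaxis [-0.0135  0.0313 -0.9994] F [-0.5 -0.5 -1.4] w 0.0241
shift tool mm [ -3.1   1.5 102.9] len 103.0 yaw 0.02825759899664604Traceback (most recent call last):
  File "<stdin>", line 3, in <module>
  File "look.py", line 17, in look
    cv2.imwrite(f'pics/L{tag}.png',np.hstack(ims))
                                   ~~~~~~~~~^^^^^
    return _nx.concatenate(arrs, 1, dtype=dtype, casting=casting)
           ~~~~~~~~~~~~~~~^^^^^^^^^^^^^^^^^^^^^^^^^^^^^^^^^^^^^^^
ValueError: all the input array dimensions except for the concatenation axis must match exactly, but along dimension 0, the array at index 0 has size 390 and the array at index 1 has size 360
```

Run:
```python
from look import *
look('9',(240,70,130,130),(310,90,130,130),(.6485,-.0597,.233))
```

```text
(no output)
```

View pics/L9.png

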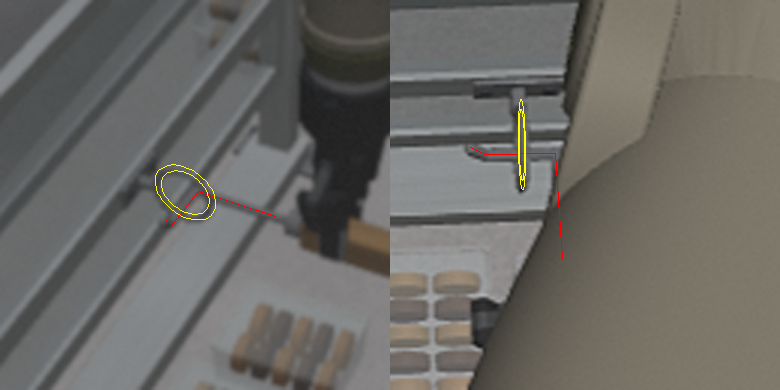

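The ring follows the hook, now at z ≈ 0.233. Continuing down.

Emit:
{"method": "drive_tool", "body": {
  "offset": [
    [-0.2, 0.1, 4],
    [-0.2, 0.1, 7],
    [-0.2, 0.1, 8],
    [-0.2, 0.1, 8],
    [-0.2, 0.1, 8],
    [-0.2, 0.1, 8],
    [-0.2, 0.1, 8],
    [-0.3, 0.1, 8],
    [-0.3, 0.1, 8],
    [-0.3, 0.1, 8],
    [-0.3, 0.1, 7],
    [-0.3, 0.1, 6],
    [0, 0, 3],
    [0, 0, 3],
    [0, 0, 2],
    [0, 0, 0],
    [0, 0, 0]
  ],
  "yaw": [0, 0, 0, 0, 0, 0, 0, 0, 0, 0, 0, 0, 0, 0, 0, 0, 0],
  "fingers": [0, 0, 0, 0, 0, 0, 0, 0, 0, 0, 0, 0, 0, 0, 0, 0, 0]
}}

```text
t: 14.65
ee_pos: [0.5169, -0.0794, 0.1135]
eef_rot: [-2.23, -2.17, -0.02]
contact_force: [0.1, -0.8, -1.3]
width: 0.0239
```

Run:
```python
from look import *
hook((.6485,-.0597,.112))
look('10',(220,90,130,130),(310,90,130,130),(.6485,-.0597,.13))
```

```text
hook now [ 0.6491 -0.0603  0.1213]
t 14.65 p [ 0.5169 -0.0794  0.1135] poleyaw 178.42 zaxis [-0.0116  0.03   -0.9995] F [ 0.1 -0.8 -1.3] w 0.0239
shift tool mm [ 0.3 -0.5  9.3] len 9.3 yaw 0.017502821439791205
```

View pics/L10.png

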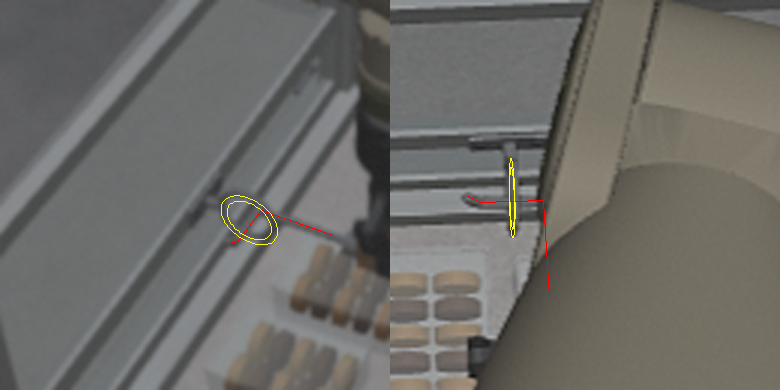

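Emit:
{"method": "drive_tool", "body": {
  "offset": [
    [0, 0, 2],
    [0, 0, 2],
    [0, 0, 2],
    [0, 0, 2],
    [0, 0, 2],
    [0, 0, 0],
    [0, 0, 0]
  ],
  "yaw": [0, 0, 0, 0, 0, 0, 0],
  "fingers": [0, 0, 0, 0, 0, 0, 0]
}}

```text
t: 15.33
ee_pos: [0.5173, -0.0792, 0.1036]
eef_rot: [-2.231, -2.171, -0.021]
contact_force: [-1.5, -0.4, 0.7]
width: 0.0237
```

Emit:
{"method": "drive_tool", "body": {
  "offset": [
    [0, 0, 2],
    [0, 0, 0],
    [0, 0, 0]
  ],
  "yaw": [0, 0, 0],
  "fingers": [0, 0, 0]
}}

```text
t: 15.58
ee_pos: [0.5176, -0.0791, 0.1021]
eef_rot: [-2.231, -2.171, -0.022]
contact_force: [-2.7, -0.7, 3.5]
width: 0.024
```

Emit:
{"method": "drive_tool", "body": {
  "offset": [
    [0, 0, 2],
    [0, 0, 0],
    [0, 0, 0]
  ],
  "yaw": [0, 0, 0],
  "fingers": [0, 0, 0]
}}

```text
t: 15.83
ee_pos: [0.5182, -0.0792, 0.1002]
eef_rot: [-2.232, -2.172, -0.023]
contact_force: [-0.8, 0.1, 2.8]
width: 0.0239
```

Run:
```python
from look import *
hook((.6485,-.0597,.112))
look('11',(220,90,130,130),(310,90,130,130),(.6485,-.0597,.13))
```

```text
hook now [ 0.6504 -0.06    0.1084]
t 15.83 p [ 0.5182 -0.0792  0.1002] poleyaw 178.43 zaxis [-0.0083  0.0299 -0.9995] F [-0.8  0.1  2.8] w 0.0239
shift tool mm [ 0.4 -1.9 -3.6] len 4.1 yaw 0.031576113067757205
```

View pics/L11.png

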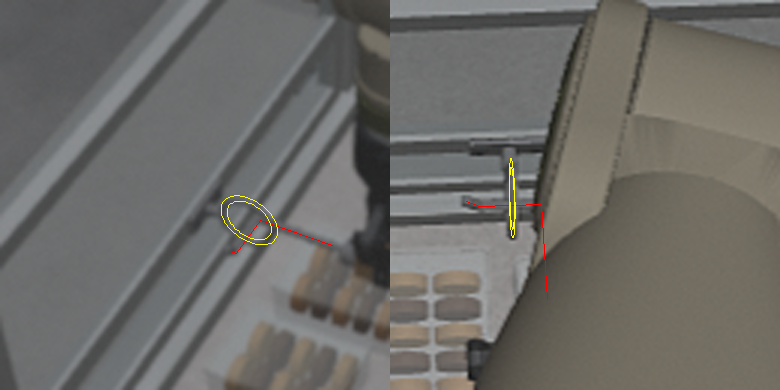

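Emit:
{"method": "drive_tool", "body": {
  "offset": [
    [0, 0, 2],
    [0, 0, 0]
  ],
  "yaw": [0, 0],
  "fingers": [0, 0]
}}

```text
t: 16.1
ee_pos: [0.5182, -0.0795, 0.098]
eef_rot: [-2.233, -2.172, -0.022]
contact_force: [-0.3, -1.5, 4.8]
width: 0.0237
```

Emit:
{"method": "drive_tool", "body": {
  "offset": [
    [0, 0, 2],
    [0, 0, 0]
  ],
  "yaw": [0, 0],
  "fingers": [0, 0]
}}

```text
t: 16.27
ee_pos: [0.5177, -0.0793, 0.0957]
eef_rot: [-2.232, -2.171, -0.021]
contact_force: [0.3, -2.9, 2.6]
width: 0.0236
```

Run:
```python
from look import *
hook((.6485,-.0597,.112))
look('12',(220,90,130,130),(310,90,130,130))
a=cv2.imread('pics/side11.png').astype(int);b=cv2.imread('pics/side12.png').astype(int);c=cv2.imread('pics/side10.png').astype(int)
# pane/sash motion: diff in left part of screen (no arm)
r=np.s_[150:260,170:240]
print(abs(a-b)[r].mean(),abs(a-c)[r].mean())
crop('pics/side12.png','pics/z2.png',200,120,160,120)
```

```text
hook now [ 0.6498 -0.0602  0.1037]
t 16.27 p [ 0.5177 -0.0793  0.0957] poleyaw 178.39 zaxis [-0.0096  0.0294 -0.9995] F [ 0.3 -2.9  2.6] w 0.0236
shift tool mm [ 0.7 -1.4 -8.3] len 8.4 yaw -0.007096182046126387
0.7344588744588745 2.9552813852813853
pics/z2.png 5
```

View pics/z2.png

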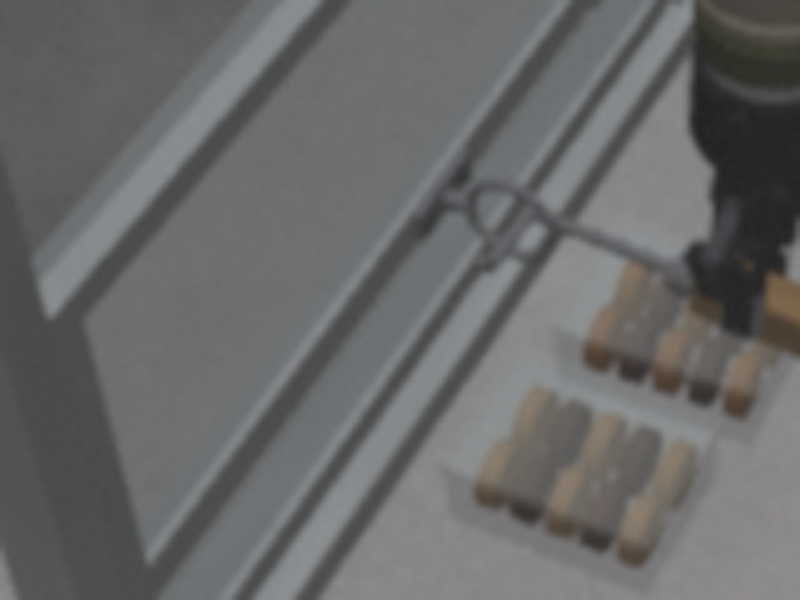

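Run:
```python
from look import *
g=lambda n:cv2.cvtColor(cv2.imread(f'pics/side{n}.png'),cv2.COLOR_BGR2GRAY).astype(np.float32)
w=np.s_[150:214,200:264]
for a,b in((10,11),(11,12)): print(a,b,cv2.phaseCorrelate(g(a)[w],g(b)[w],cv2.createHanningWindow((64,64),cv2.CV_32F)))
for z in(.13,.14): print(proj('side',[[.6485,-.0597,z]]))
overlay('pics/side12.png','pics/top12.png',(.6485,-.0597,.13),-.028,'pics/o2.png')
```

```text
10 11 ((0.5388616157222224, 2.705427256535856), 0.7824134444817901)
11 12 ((0.037421523715028826, 0.006150301802488656), 1.0527142421342432)
[[302.58132129 163.07412752]]
[[302.46283984 160.39938649]]
```

View pics/o2.png

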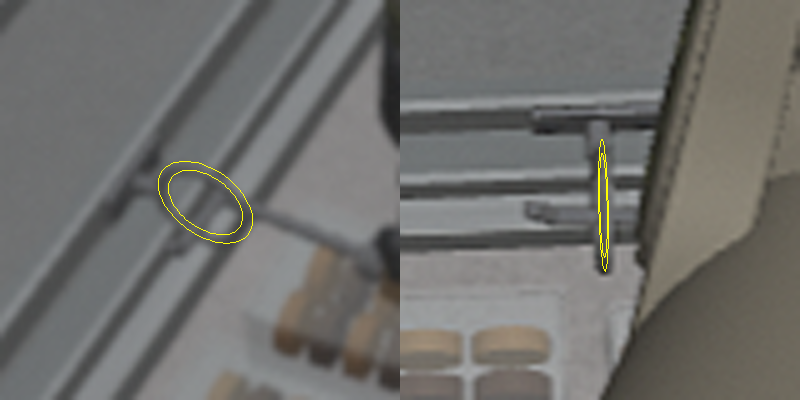

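The sash did not move in the last push (0.0 px shift) and the ring model fits at z = 0.130, so it is home. The pole only pitched slightly in the grip. Next, centre the finger in the ring.

Emit:
{"method": "drive_tool", "body": {
  "offset": [
    [0, 0, -3],
    [0.1, 0, -4],
    [0.1, 0, -4],
    [0, 0, -1],
    [0, 0, 0],
    [0, 0, 0]
  ],
  "yaw": [0, 0, 0, 0, 0, 0],
  "fingers": [0, 0, 0, 0, 0, 0]
}}

```text
t: 16.87
ee_pos: [0.5171, -0.0789, 0.1076]
eef_rot: [-2.23, -2.171, -0.021]
contact_force: [-0.1, 0.5, -1.2]
width: 0.024
```

Run:
```python
from look import *
hook((.6485,-.0597,.112))
look('13',(270,130,80,80),(320,130,80,80))
g=lambda n:cv2.cvtColor(cv2.imread(f'pics/side{n}.png'),cv2.COLOR_BGR2GRAY).astype(np.float32)
w=np.s_[150:214,200:264]
for a,b in((12,13),): print(a,b,cv2.phaseCorrelate(g(a)[w],g(b)[w],cv2.createHanningWindow((64,64),cv2.CV_32F)))
```

```text
hook now [ 0.6493 -0.0597  0.1154]
t 16.87 p [ 0.5171 -0.0789  0.1076] poleyaw 178.43 zaxis [-0.0109  0.0303 -0.9995] F [-0.1  0.5 -1.2] w 0.024
shift tool mm [-0.1 -0.8  3.4] len 3.5 yaw 0.03440306054923781
12 13 ((-0.018287022555391275, -0.011158494522696571), 0.9767686077393591)
```

View pics/L13.png

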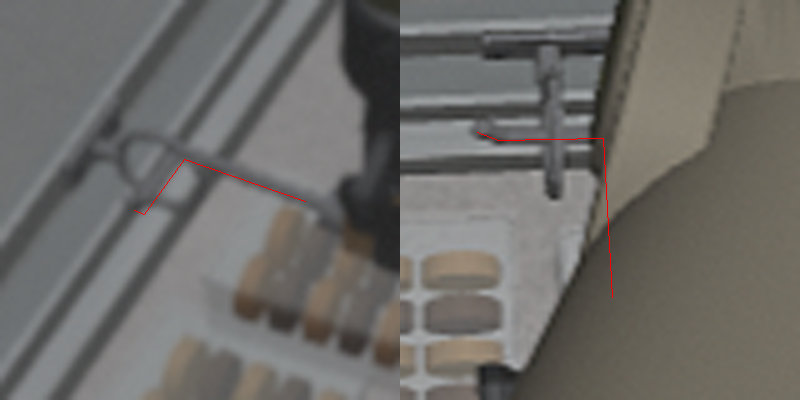

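Emit:
{"method": "drive_tool", "body": {
  "offset": [
    [-4, 0, 0],
    [-8, 0, 0],
    [-10, 0, 0],
    [-10, 0, 0],
    [-10, 0, 0],
    [-10, 0, 0],
    [-10, 0, 0],
    [-8, 0, 0],
    [-4, 0, 0],
    [0, 0, 0],
    [0, 0, 0]
  ],
  "yaw": [0, 0, 0, 0, 0, 0, 0, 0, 0, 0, 0],
  "fingers": [0, 0, 0, 0, 0, 0, 0, 0, 0, 0, 0]
}}

```text
t: 17.88
ee_pos: [0.5153, -0.1532, 0.1055]
eef_rot: [-2.231, -2.17, -0.021]
contact_force: [-0.8, 0.4, -1.8]
width: 0.0241
```

Run:
```python
from look import *
go((.43,-.155,.2),178.4)
look('14',(250,100,130,130),(310,100,130,130))
g=lambda n:cv2.cvtColor(cv2.imread(f'pics/side{n}.png'),cv2.COLOR_BGR2GRAY).astype(np.float32)
w=np.s_[150:214,200:264]
for a,b in((12,14),): print(a,b,cv2.phaseCorrelate(g(a)[w],g(b)[w],cv2.createHanningWindow((64,64),cv2.CV_32F)))
```

```text
t 17.88 p [ 0.5153 -0.1532  0.1055] poleyaw 178.39 zaxis [-0.0104  0.0305 -0.9995] F [-0.8  0.4 -1.8] w 0.0241
shift tool mm [ -1.4 -86.3 -93.6] len 127.3 yaw -0.00868559924776946
12 14 ((-0.012205418593445927, 0.028688994475711382), 1.027372777927667)
```

View pics/L14.png

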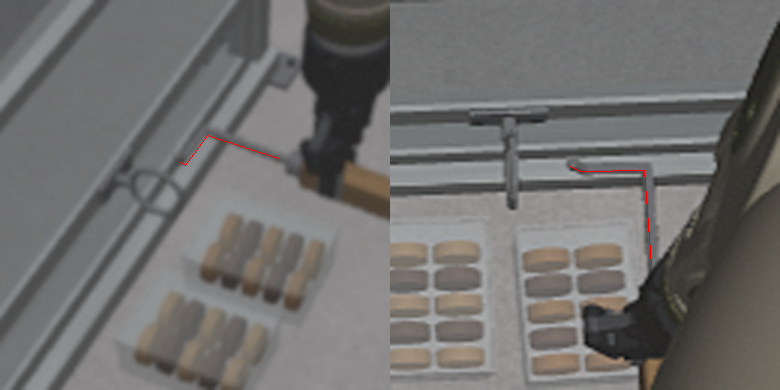

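Emit:
{"method": "drive_tool", "body": {
  "offset": [
    [0, -5, -5],
    [0, -12, -12],
    [0, -15, -18],
    [0, -15, -20],
    [0, -15, -20],
    [0, -10, -15],
    [0, -4, -5],
    [10, 0, 0],
    [20, 0, 0],
    [24, 0, 0],
    [24, 0, 0],
    [24, 0, 0],
    [24, 0, 0],
    [24, 0, 0],
    [24, 0, 0],
    [24, 0, 0],
    [24, 0, 0],
    [24, 0, 0],
    [24, 0, 0],
    [24, 0, 0]
  ],
  "yaw": [0, 0, 0, 0, 0, 0, 0, 0, 0, 0, 0, 0, 0, 0, 0, 0, 0, 0, 0, 0],
  "fingers": [0, 0, 0, 0, 0, 0, 0, 0, 0, 0, 0, 0, 0, 0, 0, 0, 0, 0, 0, 0]
}}

```text
t: 19.65
ee_pos: [0.4477, 0.1421, 0.209]
eef_rot: [-2.229, -2.171, -0.02]
contact_force: [0.8, -0.3, -1.7]
width: 0.024
```

Run:
```python
from look import *
go((.46,.27,.06),178.4)
```

```text
t 19.65 p [0.4477 0.1421 0.209 ] poleyaw 178.47 zaxis [-0.0119  0.0302 -0.9995] F [ 0.8 -0.3 -1.7] w 0.024
shift tool mm [123.7  10.8 152.6] len 196.7 yaw 0.0740370462902149
```

Emit:
{"method": "drive_tool", "body": {
  "offset": [
    [24, 2, 4],
    [24, 2, 8],
    [24, 2, 12],
    [20, 2, 15],
    [18, 2, 18],
    [10, 1, 18],
    [4, 0, 18],
    [0, 0, 18],
    [0, 0, 15],
    [0, 0, 12],
    [0, 0, 8],
    [0, 0, 6],
    [0, 0, 0],
    [0, 0, 0]
  ],
  "yaw": [0, 0, 0, 0, 0, 0, 0, 0, 0, 0, 0, 0, 0, 0],
  "fingers": [0, 0, 0, 0, 0, 0, 0, 0, 0, 0, 0, 0, 0, 0]
}}

```text
t: 20.82
ee_pos: [0.4611, 0.2683, 0.0616]
eef_rot: [-2.231, -2.171, -0.02]
contact_force: [1.1, 0.6, -1.5]
width: 0.0239
```

Run:
```python
from look import *
go((.46,.27,.006),178.4)
look('15',(210,240,160,130),(120,140,160,130))
```

```text
t 20.82 p [0.4611 0.2683 0.0616] poleyaw 178.44 zaxis [-0.0108  0.0299 -0.9995] F [ 1.1  0.6 -1.5] w 0.0239
shift tool mm [ 0.  -0.5 55.6] len 55.6 yaw 0.03569395630236727
```

View pics/L15.png

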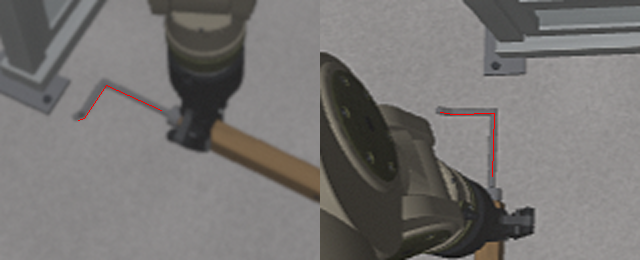

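Emit:
{"method": "drive_tool", "body": {
  "offset": [
    [0, 0, 8],
    [0, 0, 12],
    [0, 0, 10],
    [0, 0, 6],
    [0, 0, 3],
    [0, 0, 2],
    [0, 0, 2],
    [0, 0, 0]
  ],
  "yaw": [0, 0, 0, 0, 0, 0, 0, 0],
  "fingers": [0, 0, 0, 0, 0, 0, 0, 0],
  "force": 40
}}

```text
t: 21.58
ee_pos: [0.461, 0.2694, 0.0187]
eef_rot: [-2.231, -2.171, -0.021]
contact_force: [0.5, 0.7, -1.7]
width: 0.0233
```

Emit:
{"method": "drive_tool", "body": {
  "offset": [
    [0, 0, 2],
    [0, 0, 2],
    [0, 0, 2],
    [0, 0, 2],
    [0, 0, 0]
  ],
  "yaw": [0, 0, 0, 0, 0],
  "fingers": [0, 0, 0, 0, 0]
}}

```text
t: 22.0
ee_pos: [0.4612, 0.2698, 0.0109]
eef_rot: [-2.231, -2.171, -0.022]
contact_force: [0.5, -0.6, 1.4]
width: 0.0235
```

Emit:
{"method": "drive_tool", "body": {
  "offset": [
    [0, 0, 2],
    [0, 0, 2],
    [0, 0, 0],
    [0, 0, 0]
  ],
  "yaw": [0, 0, 0, 0],
  "fingers": [0, 0, 0, 0],
  "force": 25
}}

```text
t: 22.33
ee_pos: [0.4617, 0.27, 0.0072]
eef_rot: [-2.232, -2.171, -0.023]
contact_force: [2.1, -0.6, 3.1]
width: 0.0235
```

Run:
```python
from look import *
go((.46,.27,.006),178.4)
look('16',(210,240,160,130),(120,140,160,130))
```

```text
t 22.33 p [0.4617 0.27   0.0072] poleyaw 178.42 zaxis [-0.0087  0.0306 -0.9995] F [ 2.1 -0.6  3.1] w 0.0235
shift tool mm [-0.  -1.6  1.2] len 2.1 yaw 0.01706982068876073
```

View pics/L16.png

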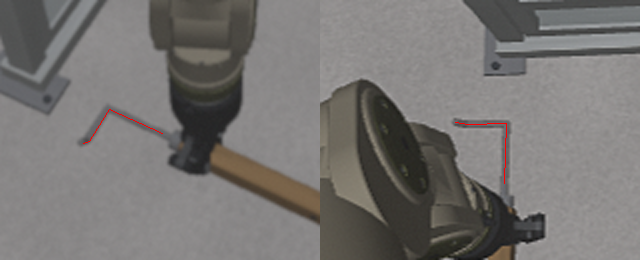

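Emit:
{"method": "drive_tool", "body": {
  "offset": [
    [0, 0, 0],
    [0, 0, 0],
    [0, 0, 0],
    [0, 0, 0],
    [0, 0, 0],
    [0, 0, 0],
    [0, 0, 0],
    [0, 0, -4],
    [0, 0, -10],
    [0, 0, -20],
    [0, 0, -30],
    [0, 0, -30],
    [0, 0, -30],
    [0, 0, -30],
    [0, 0, -20],
    [0, 0, -10],
    [0, 0, 0],
    [0, 0, 0]
  ],
  "yaw": [0, 0, 0, 0, 0, 0, 0, 0, 0, 0, 0, 0, 0, 0, 0, 0, 0, 0],
  "fingers": [30, 40, 55, 75, 75, 75, 75, 75, 75, 75, 75, 75, 75, 75, 75, 75, 75, 75]
}}

```text
t: 23.93
ee_pos: [0.4627, 0.2642, 0.1907]
eef_rot: [-2.231, -2.171, -0.022]
contact_force: [-0.1, -0.1, -0.7]
width: 0.0642
```

Run:
```python
from look import *
go((.3,.27,.25),178.4)
from workcell import grab_frame
for n in("side","top"):
    i=grab_frame(n)["image"][:,:,::-1].copy(); cv2.imwrite(f"pics/{n}17.png",i)
g=lambda n:cv2.cvtColor(cv2.imread(f'pics/side{n}.png'),cv2.COLOR_BGR2GRAY).astype(np.float32)
w=np.s_[150:214,200:264]
print(cv2.phaseCorrelate(g(12)[w],g(17)[w],cv2.createHanningWindow((64,64),cv2.CV_32F)))
```

```text
t 23.93 p [0.4627 0.2642 0.1907] poleyaw 178.42 zaxis [-0.0096  0.0303 -0.9995] F [-0.1 -0.1 -0.7] w 0.0642
shift tool mm [   3.1 -163.4  -57.5] len 173.2 yaw 0.024634594701723245
((-0.04230662974006805, -0.04590343955919707), 1.0170541414991021)
```

View pics/side17.png

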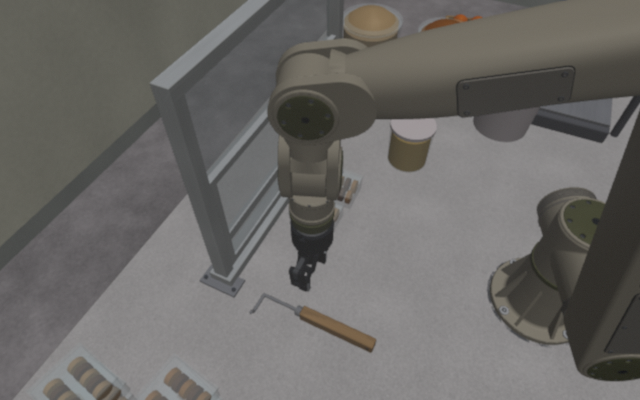

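View pics/top17.png

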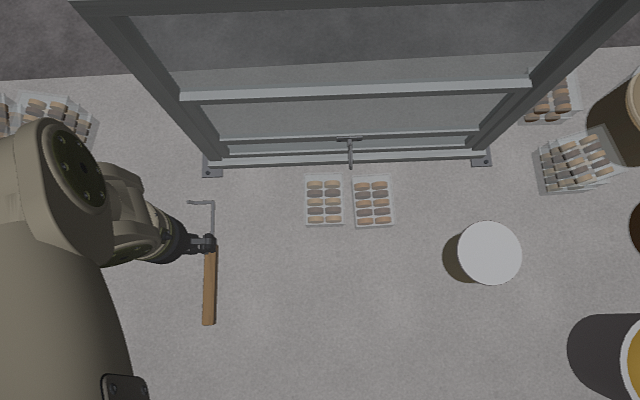

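The pole lies free on the counter, from its elbow at (213,202) to the handle's rear at (208,322) in the top view. The packs at (323,201) and (373,201) and the tub at (490,252) look unchanged, and the sash is down. I'll check that the pole is flat, then hand in.

Run:
```python
from h import *
from workcell import ctrl
a=cv2.imread('pics/top0.png').astype(int);b=cv2.imread('pics/top17.png').astype(int)
for n,w in dict(packs=np.s_[176:230,300:396],tub=np.s_[215:295,440:525]).items(): print(n,abs(a-b)[w].mean())
print('elbow',atz('top',(212.5,202.5),.015),atz('side',(262.5,296),.015),tri((262.5,296),(212.5,202.5)))
overlay('pics/side12.png','pics/top17.png',(.6485,-.0597,.13),-.028,'pics/o3.png')
ctrl.job_done()
```

```text
packs 5.7053755144032925
tub 6.606421568627451
elbow [0.59036521 0.26604167 0.015     ] [0.59480723 0.27203011 0.015     ] (array([0.59478201, 0.26871019, 0.00732759]), np.float64(0.005149419174659009))Traceback (most recent call last):
  File "<stdin>", line 6, in <module>
NameError: name 'overlay' is not defined
```

Run:
```python
from ring import *
from workcell import ctrl
g=lambda p:cv2.cvtColor(cv2.imread(p),cv2.COLOR_BGR2GRAY).astype(np.float32)
a,b=g('pics/top0.png'),g('pics/top17.png')
for n,w in dict(packa=np.s_[172:232,300:346],packb=np.s_[172:232,350:398],tub=np.s_[215:295,440:525]).items():
    h,wd=a[w].shape; print(n,cv2.phaseCorrelate(a[w],b[w],cv2.createHanningWindow((wd,h),cv2.CV_32F)),(b-a)[w].mean())
overlay('pics/side12.png','pics/top17.png',(.6485,-.0597,.13),-.028,'pics/o3.png')
```

```text
packa ((-0.08000370342074703, -0.007254587992743922), 1.02185307542483) 5.8278985
packb ((-0.08343126593317507, 0.014679921426875353), 0.9750444867544704) 2.1202447
tub ((-0.010815210906578443, 0.0029080344298435534), 0.9614379551675585) 6.602059
```

View pics/o3.png

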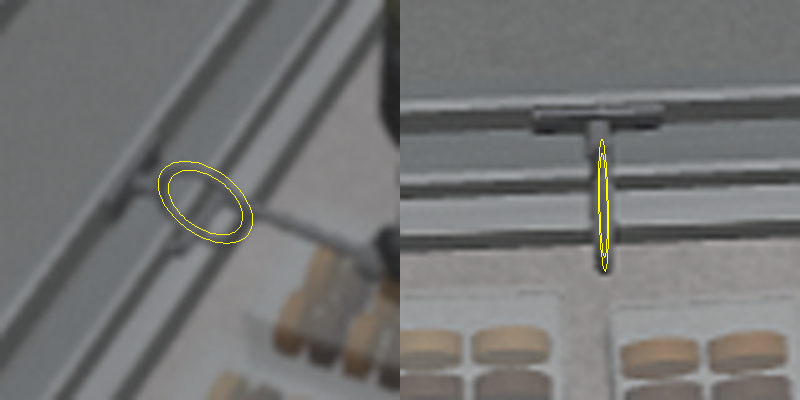

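The packs and tub have shifted less than 0.1 px; the earlier difference was only lighting. The ring is still at its shut height, so I'm handing in.

```bash
python3 -c "
from workcell import ctrl
print(ctrl.job_done())"
```

```text
the job is handed in; nothing more can be done
None
```

The screen is shut on its sill and the pole is back on the counter. I hooked the ring with the pole, drew the screen down about 153 mm, unhooked, and laid the pole in free space to the left. The job was handed in at about 24 s.

**Last checks:**
- **Screen:** the ring model fits its shut height (0.130 m) in the side view while shut and the top view after release. The sash did not move in the final extra push, nor after unhooking (under 0.05 px).
- **Packs and tub:** neither pack nor the tub moved (under 0.1 px). Only the lighting on them changed.
- **Gripper:** it is open and clear of everything. The highest force reading I saw was about 6 N.

**What went wrong or disagreed:**
- **Half turn:** joint 6 reached its range end on the first approach. I turned the grasp half round and worked with a leftover tool tilt of about 1.8°.
- **Pole slip:** the pole pitched a few degrees in the grip in the last push onto the sill. It levelled out when laid down.
- **Pole flatness:** the two cameras disagree by about 5 mm on the pole's hook elbow, putting it at 7 mm height against the expected 15 mm. I judged the pole flat from the pictures.

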